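Stroke a linear axis through its full travel under its guard

TASK

Check the small linear axis for sticky spots: swing its clear guard right over by the bar handle until it stays open by itself, then take the carriage by its block and run it slowly by hand all the way to the stop at the motor end, and from there slowly back through the whole travel to the stop at the other end. Leave the carriage resting against that plain end with the guard open, and do not shift the solder spool or the blue-handled screwdriver lying beside the axis.

Things in the scene. Friction and masses are not known exactly. Their poses are not given: they have to be found in the camera images.
- axis_unit: Linear axis, fixed to the bench: aluminium base plate 250 x 152 x 8 mm, rail along its x, black end plates 44 mm high at both rail ends, a square 42 mm motor (top 50 mm high) beyond the +x end, an upright aluminium wall (96 mm high) along the +y edge carrying the guard hinge. Origin: centre of the underside, on the bench. x towards the motor, y from handle side to hinge wall, z up.
- guard (a joint): Hinge of the clear guard, rad: 0 shut (lying level over the rail), 2.1 fully open against its stop, leaning back beyond the wall. Its weight and its lift-assist spring go over centre at about 1.45 rad: let go below that it falls shut, beyond it swings fully open by itself, damped, and stays. Lifting takes about 3 N at the handle.
- guard_hinge (a point): Point on the guard's hinge line, at mid length: 68 mm to +y of the unit's origin and 98 mm above the bench. The hinge line runs along the unit's x. Opening swings the handle up and over towards +y.
- guard_handle (a point): Middle of the guard's handle: a round steel bar 10 mm thick, 90 mm long, parallel to the rail, in the plane of the guard panel, 155 mm from the hinge line, on two end stand-offs with a 45 mm gap to the guard's edge. Moves with the guard. Shut, it is 98 mm above the bench and 87 mm to -y of the unit's origin. The panel is 236 mm long and ends 105 mm from the hinge.
- carriage (a joint): Place of the carriage on the rail, m: 0 against the stop at the plain end (-x), 0.13 against the stop at the motor end (+x). Starts somewhere between. Slides with about 3 N of friction and stays where it is left.
- carriage_grip (a point): Point on the carriage's dark steel grip block, centred in it, 70 mm above the bench. The block is 26 mm along the rail, 32 mm across it, and stands from 42 to 82 mm above the bench on the carriage plate (68 x 56 mm). Under the shut guard; free from above when it is open.
- spool: Loose solder spool, standing, 58 mm across and 45 mm high, green flanges, on the hinge-wall side of the axis. Origin at the centre of its underside. Leave alone.
- blue_screwdriver: Loose screwdriver with blue handle, 134 x 18 x 17 mm, lying along the handle side of the axis. Origin at its middle, on the bench. Leave alone.

How it is judged:
By the outcome, as a careful person would: the job done as asked, in the order asked, and still so for the second after the job is handed in, with the robot touching nothing.
It also fails if it takes over 58 s, if anything falls off the work surface, if the arm or the gripper's body presses on something with over 40 N, if the wrist force passes 120 N, or if a joint passes its speed limit or range.

ROBOT

A 6-joint arm with a two-finger parallel gripper is mounted at the origin on a cart in front of the work surface, level with it; the furniture and walls round the work are solid. World frame = base frame: x ahead of the robot, y to its left, z up, the work surface at z = 0. Lengths are in m, angles in rad, forces in N, time in s.
With the tool pointing down it reaches from about 0.35 to 0.85 m from the base axis. Payload 8.1 kg.
Tool frame: the origin (TCP) lies at the centre of the arm's flange, where the gripper is bolted on; the fingertips stand 186 mm ahead of it and the grasp point (between the pads) lies 167 mm ahead of it; z points along the fingers, y is the line along which they close (so a half turn about z gives the same grasp; the last joint's range is limited). The gripper opens to 93 mm and grips with 3 to 60 N. Pads are 15 mm wide; open, the fingers measure 128 mm over their backs; the gripper's body (75 mm by 188 mm) begins 65 mm behind the grasp point.
Start: joints at [1.137, 0.13, 1.488, -0, 1.523, -0.085], TCP at [0.205, 0.564, 0.405] pointing down, gripper open.
Joint ranges: [-2.96, 2.96], [-0.89, 2.26], [0.02, 2.5], [-1.34, 4.48], [0, 2.73], [-2.66, 2.66]. Speed limits (rad/s): [2.39, 2.39, 2.79, 3.14, 3.14, 3.14].

INTERFACE

Orientations are given as a rotation vector (axis times angle).
In Python, from plant import robot gives the robot as it stands.
- The arm moves only by the tool apply_moves, never from a script. Its argument "series" is a list of rows, each a list of 2 entries, a list of its own where there are three numbers: the shift along the tool's x, y, z in mm, then the turn, a rotation vector about the tool's x, y, z in rad. A call has 1 to 12 rows; each row shifts and turns the commanded pose from where the row before left it, along the tool's axes as they then stand; what a row does not reach is not made up. A row lasts 1/12 s, in which the tool goes at most 41.7 mm and 7.16 degrees, less where a joint would pass 70% of its speed; a pose out of reach is approached as far as the arm can. A call is refused whole if a number of a shift passes 41.7 or a number of a turn 0.125, either way. A call with a gripper value outside its range is refused whole. "claw" is the opening, from 0 (shut) to 1 (fully open), set as the call begins (left out, the last holds). The fingers move at their own pace and stop on an object; "newtons" is the grip in N (left out, the last holds). Time passes only in rows, so rows that do not move let the fingers close. It gives the time, the measured TCP pose, the force, the opening and the grip force at its end, in the units of the state.
- robot.read_state(): the state, without advancing time (a new reading comes with each control period).
- robot.read_camera(name): name is "scene" or "top" or "wrist"; returns (picture, depth): 420x560x3 uint8, blue, green, red; 420x560 float32, m along the optical axis (not along the pixel's ray), 0 where there is no reading.
- robot.calibration(name): a dict with "fx", "fy", "cx", "cy" (pixels), "D" ([k1, k2, p1, p2, k3] as OpenCV has them; the pictures are not rectified), "extrinsics" (4x4, takes a point from world to camera coordinates). Camera axes: x right, y down, z forward; pixel columns grow to the right and rows downward; lengths in m; the calibration is good to about 2 mm. A picture is of the moment at which its call begins: read the wrist's pose just before it. calibration takes no time and is no camera call; for the wrist camera it gives the pose at the moment of the call.
- robot.close_job(): hands the job in; it is judged then, once.
The state is a dict: "t": time; "q": joint angles; "dq": joint speeds; "joint_torque": joint torques, N m; "tool_pos": TCP position; "orientation": TCP orientation; "force": force on the tool from outside, world axes, zero at the start; "wrist_torque": the same for the moment, N m; "opening": finger opening in m; "gripper_force": force on a finger pad.
Only numpy, scipy, OpenCV 4.12 (cv2) and the standard library are available. Lean on these libraries where they do the work, as an engineer would, in place of code of your own. Each camera call takes 0.05 s, during which the arm holds its last target. There are 200 camera calls.

## Working session

There is one attempt and no reset: what is moved stays moved. The work goes in short steps, Python scripts to look and compute and a tool call to move; the robot and the scene stay as the last step left them, time stands still between calls to the robot, and variables do not carry over. Pictures are saved under pics/ and viewed, at most 10 in all, crops included, and the job is handed in when it is done.

Besides the shell and the picture viewer there is one more tool, called after "Call:" as name(argument=value, ...), one argument or row to a line, values as JSON. apply_moves: Moves the arm, as the interface text tells. Its arguments: {"type":"object","properties":{"series":{"type":"array"},"claw":{"type":"number"},"newtons":{"type":"number"}},"required":["series"]}

```bash
ls; mkdir -p pics; python3 - <<'E'
from plant import robot
import cv2,numpy as np
s=robot.read_state();print(s)
for n in("scene","top"):
    p,d=robot.read_camera(n);cv2.imwrite(f"pics/{n}0.png",p);np.save(f"pics/{n}0.npy",d);c=robot.calibration(n);print(n,c)
E
```

```text
pics
{'t': 0.0, 'q': array([ 1.13659630e+00,  1.31152977e-01,  1.48930361e+00,  1.79841449e-05,
        1.52298018e+00, -8.53696212e-02]), 'dq': array([ 0.00053715, -0.000903  ,  0.00138583, -0.00025631,  0.00180517,
       -0.00031275]), 'joint_torque': array([ 6.83760081e-04, -5.59829485e+01, -4.91767824e+01,  7.68968370e-02,
        3.55202460e-02, -1.74468059e-04]), 'tool_pos': array([0.20493943, 0.56366643, 0.40367866]), 'orientation': array([-5.45083543e-01, -3.09344393e+00,  2.79184417e-03]), 'force': array([ 0.31132565,  0.16440674, -0.1036367 ]), 'wrist_torque': array([ 0.02360888, -0.01618476, -0.01325312]), 'gripper_force': 0.0, 'opening': 0.09287318464952479}
scene {'fx': 409.5117457400837, 'fy': 409.5117457400837, 'cx': 273.2122460030935, 'cy': 215.55436869601675, 'D': array([-0.00108177,  0.        ,  0.        ,  0.        ,  0.        ]), 'extrinsics': array([[ 0.48264803, -0.87580169,  0.00472014, -0.1583549 ],
       [-0.66731764, -0.37123374, -0.64565678,  0.39724586],
       [ 0.56721957,  0.30847514, -0.76361315,  0.62293674],
       [ 0.        ,  0.        ,  0.        ,  1.        ]])}
top {'fx': 403.8971969134252, 'fy': 403.8971969134252, 'cx': 274.9633386943705, 'cy': 203.9957069314448, 'D': array([0.00928947, 0.        , 0.        , 0.        , 0.        ]), 'extrinsics': array([[ 0.12152362, -0.99256725, -0.00650151,  0.03283072],
       [-0.97105576, -0.11752786, -0.20793726,  0.50401325],
       [ 0.20562761,  0.03158262, -0.97812056,  0.83358809],
       [ 0.        ,  0.        ,  0.        ,  1.        ]])}
```

View pics/scene0.png

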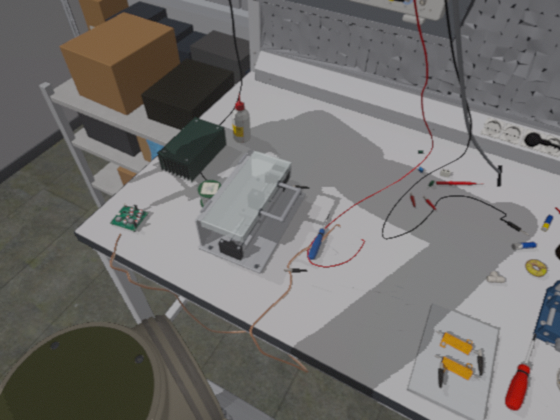

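View pics/top0.png

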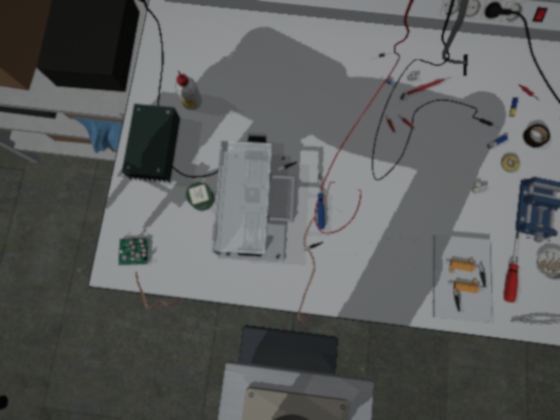

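The top view shows the axis at about (250,195), with its hinge wall on the left and the spool at (200,196). The bar handle is on the right at about (290,198), the screwdriver at (321,210), and the motor at the far end at (257,140). I'll enlarge it.

```bash
python3 - <<'E'
import cv2,numpy as np
a=cv2.imread("pics/top0.png")[125:275,180:340];b=cv2.imread("pics/scene0.png")[145:285,180:345]
a=cv2.resize(a,(400,375),interpolation=cv2.INTER_CUBIC);b=cv2.resize(b,(400,339),interpolation=cv2.INTER_CUBIC)
a=cv2.resize(a,None,fx=1,fy=600/375);a=cv2.resize(cv2.imread("pics/top0.png")[125:275,195:335],(420,450),interpolation=cv2.INTER_CUBIC)
b=cv2.resize(cv2.imread("pics/scene0.png")[140:290,190:316],(378,450),interpolation=cv2.INTER_CUBIC)
cv2.imwrite("pics/crop0.png",np.clip(np.hstack([a,b]).astype(float)*1.3,0,255).astype(np.uint8))
E
```

```text
(no output)
```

View pics/crop0.png

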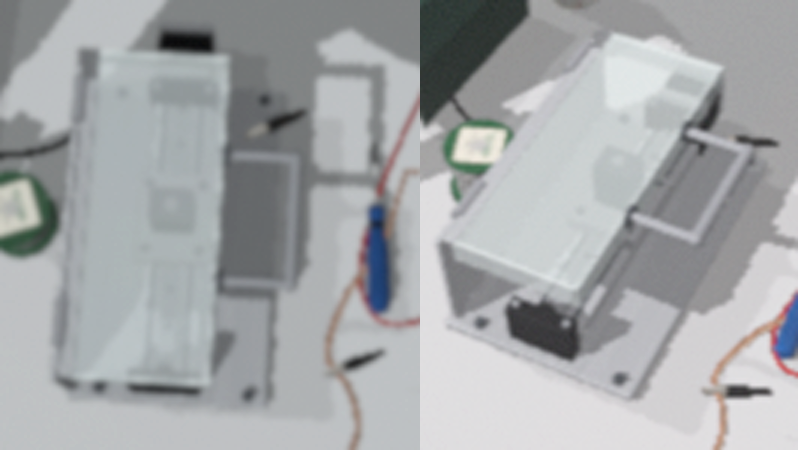

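The enlarged crop shows the handle bar running from about top px (293.7,176.7) to (291.3,220.3). The panel's free edge runs from about (271,144) to (265,253), and the carriage block is at about (252,194).

```bash
cat > h.py <<'E'
import cv2,numpy as np
from plant import robot
from scipy.spatial.transform import Rotation as R
def ray(n,uv,z,c=None):
    c=c or robot.calibration(n);K=np.array([[c['fx'],0,c['cx']],[0,c['fy'],c['cy']],[0,0,1]])
    p=cv2.undistortPoints(np.array(uv,float).reshape(-1,1,2),K,c['D']).reshape(-1,2)
    E=c['extrinsics'];o=-E[:3,:3].T@E[:3,3];d=np.c_[p,np.ones(len(p))]@E[:3,:3]
    return o+d*((z-o[2])/d[:,2])[:,None]
E
python3 - <<'E'
from h import *
np.set_printoptions(precision=4,suppress=True)
f=lambda n,L,z:ray(n,L,z)
t=lambda L:[(195+x/3,125+y/3) for x,y in L]
s=lambda L:[(190+(x-420)/3,140+y/3) for x,y in L]
h=f("top",t([(294,155),(288,286)]),.098);print("handle top",h,h.mean(0))
h=f("scene",s([(752,150),(696,238)]),.098);print("handle scene",h,h.mean(0))
print("panel",f("top",t([(228,57),(210,384)]),.098),f("scene",s([(722,69),(582,291)]),.098))
print("base corner",f("top",t([(270,404)]),.008),f("scene",s([(632,398)]),.008))
print("block",f("top",t([(172,203)]),.082),f("scene",s([(618,165)]),.082))
d=np.load("pics/top0.npy");print(d[195:200,288:298])
E
```

```text
handle top [[0.55   0.0614 0.098 ]
 [0.4567 0.055  0.098 ]] [0.5034 0.0582 0.098 ]
handle scene [[0.5513 0.0563 0.098 ]
 [0.4597 0.0528 0.098 ]] [0.5055 0.0546 0.098 ]
panel [[0.6167 0.1165 0.098 ]
 [0.3836 0.0998 0.098 ]] [[0.6165 0.114  0.098 ]
 [0.3844 0.0964 0.098 ]]
base corner [[0.3818 0.0571 0.008 ]] [[0.3782 0.0574 0.008 ]]
block [[0.509  0.1436 0.082 ]] [[0.5047 0.1405 0.082 ]]
[[0.9469 0.945  0.8411 0.8396 0.8407 0.8382 0.8405 0.9448 0.9463 0.9471]
 [0.9472 0.9465 0.     0.8407 0.8379 0.8401 0.8417 0.9457 0.9463 0.948 ]
 [0.9409 0.9448 0.842  0.8383 0.8389 0.8386 0.8404 0.9452 0.9419 0.9463]
 [0.9459 0.9409 0.8403 0.8397 0.8367 0.842  0.8402 0.9423 0.9432 0.9434]
 [0.9467 0.9429 0.8368 0.8379 0.8373 0.8388 0.8385 0.9444 0.942  0.9466]]
```

```bash
cat >> h.py <<'E'
yaw=.07; ux=np.array([np.cos(yaw),np.sin(yaw),0]); uy=np.array([-ux[1],ux[0],0])
H=np.array([.5043,.0565,.098]); O=H+.087*uy-[0,0,.098]; G=H+.155*uy
def plan(gp,along,off=None):
    "turn about tool z to set tool y along 'along', then shift (mm, tool axes after the turn) to put grasp point at gp"
    s=robot.read_state();M=R.from_rotvec(s['orientation']).as_matrix()
    a=M.T@along; t=np.arctan2(-a[0],a[1]); t=(t+np.pi/2)%np.pi-np.pi/2
    want=np.column_stack([np.cross(M[:,1],[0,0,-1]),M[:,1],[0,0,-1]])
    M2=M@R.from_rotvec([0,0,t]).as_matrix()
    tilt=M2.T@np.cross(M2[:,2],[0,0,-1])
    d=M2.T@(np.array(gp)-(s['tool_pos']+.167*M2[:,2]))*1000
    print("t",round(s['t'],2),"turnz",round(t,3),"tilt",tilt.round(4),"shift",d.round(1),"q6",s['q'][5].round(2)," axes x,y in world",M2[:,0].round(3),M2[:,1].round(3))
E
python3 -c "
from h import *
plan(H+[0,0,.09],uy);plan(H,uy);print(O,G)"
```

```text
t 0.1 turnz -0.419 tilt [-0.0015 -0.0008  0.    ] shift [-263.3 -526.6   49.3] q6 -0.09  axes x,y in world [-0.998 -0.07   0.001] [-0.07   0.998 -0.001]
t 0.1 turnz -0.419 tilt [-0.0015 -0.0008  0.    ] shift [-263.4 -526.4  139.3] q6 -0.09  axes x,y in world [-0.998 -0.07   0.001] [-0.07   0.998 -0.001]
[0.49821497 0.14328694 0.        ] [0.49345886 0.21112041 0.098     ]
```

Call:
apply_moves(
  series=[
    [[0,0,0],[0,0,-0.105]],
    [[0,0,0],[0,0,-0.105]],
    [[0,0,0],[0,0,-0.105]],
    [[0,0,0],[0,0,-0.104]],
    [[-10,-20,0],[0,0,0]],
    [[-17.5,-35,0],[0,0,0]],
    [[-17.5,-35,0],[0,0,0]],
    [[-17.5,-35,0],[0,0,0]],
    [[-17.5,-35,0],[0,0,0]],
    [[-17.5,-35,0],[0,0,0]],
    [[-17.5,-35,0],[0,0,0]],
    [[-17.5,-35,0],[0,0,0]],
  ],
  claw=0.4,
)

```text
t: 1.1
tool_pos: [0.3561, 0.307, 0.4044]
orientation: [0.111, -3.139, 0.0]
force: [0.2, 0.2, -0.3]
opening: 0.0374
gripper_force: 0.0
```

Call:
apply_moves(
  series=[
    [[-17.5,-35,0],[0,0,0]],
    [[-17.5,-35,0],[0,0,0]],
    [[-17.5,-35,0],[0,0,0]],
    [[-17.5,-35,0],[0,0,0]],
    [[-17.5,-35,5],[0,0,0]],
    [[-17.5,-35,10],[0,0,0]],
    [[-17.5,-35,15],[0,0,0]],
    [[-8,-16,10],[0,0,0]],
    [[0,0,0],[0,0,0]],
    [[0,0,0],[0,0,0]],
  ],
)

```text
t: 1.93
tool_pos: [0.504, 0.0571, 0.3636]
orientation: [0.106, -3.137, -0.001]
force: [-0.1, 0.9, 0.6]
opening: 0.0372
gripper_force: 0.0
```

```bash
python3 - <<'E'
from h import *
plan(H,uy)
c=robot.calibration("wrist");p,d=robot.read_camera("wrist");cv2.imwrite("pics/w1.png",p);np.save("pics/w1.npy",d);import pickle;pickle.dump(c,open("pics/w1.pkl","wb"))
E
```

```text
t 1.93 turnz -0.002 tilt [ 0.0005 -0.0029 -0.    ] shift [-1.1 -0.7 98.6] q6 -1.63  axes x,y in world [-0.998 -0.07   0.003] [-0.07   0.998  0.001]
```

View pics/w1.png

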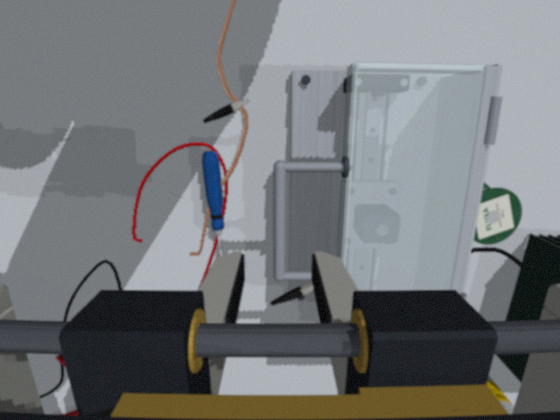

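The wrist view shows the bar from about (284,165) to (281,277), the panel at x=350 to 490, and the finger gap centred at about 278.

```bash
python3 - <<'E'
from h import *
import pickle
c=pickle.load(open("pics/w1.pkl","rb"));np.set_printoptions(precision=4,suppress=True)
print(ray("wrist",[(282,165),(279.5,277),(349,68),(348,160)],.098,c))
print(c['extrinsics'])
p=cv2.imread("pics/w1.png");d=np.load("pics/w1.npy")
for r in(180,210,240):print(r,p[r,262:300].mean(1).astype(int), d[r,270:295:3])
E
```

```text
[[0.4571 0.0574 0.098 ]
 [0.55   0.062  0.098 ]
 [0.3859 0.0993 0.098 ]
 [0.4499 0.1065 0.098 ]]
[[-0.0683  0.9977  0.0005 -0.0229]
 [ 0.957   0.0653  0.2827 -0.506 ]
 [ 0.282   0.0198 -0.9592  0.2098]
 [ 0.      0.      0.      1.    ]]
180 [166 166 164 158 137 118 111 110 109 113  99  90  87  98 109 124 128 131
 139 137 134 133 127 117 108 109 107  98  94  93  96 102 103 104 101 100
  95  99] [0.3478 0.2471 0.2448 0.2438 0.2432 0.2469 0.3484 0.3396 0.3399]
210 [166 160 132 120 109 109 108 113 111 109  99  92  87 104 111 124 130 136
 133 137 139 130 121 116 112 110 104  99  94  97  97  99 101 100 100  97
  99 101] [0.3579 0.2533 0.251  0.2497 0.2515 0.2532 0.358  0.3483 0.3494]
240 [141 130 117 116 106 112 109 110 108 109 105  92  83 100 111 124 128 133
 138 133 139 128 120 113 111 105 107  97  95  98  98  98 104 103 100 100
  99 100] [0.3678 0.2599 0.2573 0.2568 0.2576 0.3666 0.3675 0.3577 0.3586]
```

Call:
apply_moves(
  series=[
    [[0,1.5,15],[0,0,0]],
    [[0,0,20],[0,0,0]],
    [[0,0,20],[0,0,0]],
    [[0,0,20],[0,0,0]],
    [[0,0,15],[0,0,0]],
    [[0,0,8],[0,0,0]],
    [[0,0,0],[0,0,0]],
    [[0,0,0],[0,0,0]],
  ],
)

```text
t: 2.65
tool_pos: [0.504, 0.0602, 0.2675]
orientation: [-0.112, 3.139, 0.0]
force: [0.2, -1.3, 0.2]
opening: 0.0371
gripper_force: 0.0
```

Call:
apply_moves(
  series=[
    [[0,0,0],[0,0,0]],
    [[0,0,0],[0,0,0]],
    [[0,0,0],[0,0,0]],
    [[0,0,0],[0,0,0]],
    [[0,0,0],[0,0,0]],
    [[0,0,0],[0,0,0]],
  ],
  claw=0,
  newtons=25,
)

```text
t: 3.15
tool_pos: [0.5044, 0.0585, 0.2675]
orientation: [-0.11, 3.139, -0.003]
force: [-0.1, -4.1, 1.8]
opening: 0.0091
gripper_force: 25.0
```

```bash
sed -i 's/H=np.array(.*098\]); O/H=np.array([.504,.0590,.098]); O/' h.py; python3 - <<'E'
from h import *
plan(H,uy); s=robot.read_state();print(s['force'],s['opening'])
# arc steps, tool axes y = unit y, z = down, 24 steps to 2.05 rad, ease in/out
n=40;th=2.04*(1-np.cos(np.linspace(0,np.pi,n+1)))/2
y=-155*np.cos(th);z=155*np.sin(th)
print([(round(a),round(-b)) for a,b in zip(np.diff(np.round(y)),np.diff(np.round(z)))])
E
```

```text
t 3.15 turnz -0.0 tilt [-0.0019  0.001   0.    ] shift [0.6 0.8 2.5] q6 -1.62  axes x,y in world [-0.998 -0.07  -0.001] [-0.07   0.998 -0.002]
[-0.07356051 -4.10431925  1.8390231 ] 0.009062560495879654
[(0, 0), (0, -2), (0, -2), (0, -4), (0, -4), (1, -5), (1, -6), (1, -7), (2, -8), (2, -8), (3, -8), (4, -9), (4, -10), (5, -9), (7, -9), (7, -9), (8, -9), (9, -9), (10, -7), (10, -7), (11, -6), (11, -5), (11, -4), (12, -4), (11, -2), (11, -1), (11, -1), (11, 0), (9, 1), (9, 1), (9, 2), (7, 2), (7, 2), (5, 2), (5, 2), (4, 1), (3, 2), (2, 1), (2, 1), (0, 0)]
```

Call:
apply_moves(
  series=[
    [[0,0,-2],[0,0,0]],
    [[0,0,-2],[0,0,0]],
    [[0,0,-4],[0,0,0]],
    [[0,0,-4],[0,0,0]],
    [[0,1,-5],[0,0,0]],
    [[0,1,-6],[0,0,0]],
    [[0,1,-7],[0,0,0]],
    [[0,2,-8],[0,0,0]],
    [[0,2,-8],[0,0,0]],
    [[0,3,-8],[0,0,0]],
  ],
)

```text
t: 3.98
tool_pos: [0.5037, 0.0681, 0.3218]
orientation: [-0.109, 3.138, -0.005]
force: [2.0, -10.2, 0.3]
opening: 0.0088
gripper_force: 25.0
```

Call:
apply_moves(
  series=[
    [[0,4,-9],[0,0,0]],
    [[0,4,-10],[0,0,0]],
    [[0,5,-9],[0,0,0]],
    [[0,7,-9],[0,0,0]],
    [[0,7,-9],[0,0,0]],
    [[0,8,-9],[0,0,0]],
    [[0,9,-9],[0,0,0]],
    [[0,10,-7],[0,0,0]],
  ],
)

```text
t: 4.65
tool_pos: [0.5001, 0.1214, 0.3953]
orientation: [-0.107, 3.136, -0.007]
force: [-3.1, -14.0, 15.7]
opening: 0.0087
gripper_force: 25.0
```

```bash
python3 - <<'E'
from h import *
s=robot.read_state();g=s['tool_pos']+.167*R.from_rotvec(s['orientation']).as_matrix()[:,2]
G=H+.155*uy;v=g-G;print(v@ux,v@uy,v[2],np.hypot(v@uy,v[2]),np.arctan2(v[2],-(v@uy)),s['force'],s['wrist_torque'],s['t'])
E
```

```text
0.0010680033476627012 -0.09326148579794052 0.1302576005043549 0.16020220729562867 0.9494276292020696 [ -3.08126634 -14.01394343  15.74536709] [-2.47953152  0.57661726  0.02965759] 4.65
```

Call:
apply_moves(
  series=[
    [[0,6,-9],[0,0,0]],
    [[0,10,-7],[0,0,0]],
    [[0,11,-5],[0,0,0]],
    [[0,11,-4],[0,0,0]],
  ],
)

```text
t: 4.98
tool_pos: [0.4974, 0.1614, 0.4182]
orientation: [-0.109, 3.137, -0.0]
force: [4.8, -2.8, 3.6]
opening: 0.0093
gripper_force: 25.0
```

```bash
python3 - <<'E'
from h import *
s=robot.read_state();g=s['tool_pos']+.167*R.from_rotvec(s['orientation']).as_matrix()[:,2]
G=H+.155*uy;v=g-G;print(v@ux,v@uy,v[2],np.hypot(v@uy,v[2]),np.arctan2(v[2],-(v@uy)),s['force'],s['wrist_torque'],s['t'])
E
```

```text
0.0010645576525237014 -0.05243642141419284 0.15315589613028732 0.16188362119188643 1.2409323837818167 [ 4.75306615 -2.75829779  3.600891  ] [-0.70842577 -0.87515322  0.03483037] 4.9833
```

Call:
apply_moves(
  series=[
    [[0,11,-3],[0,0,0]],
    [[0,11,-2.5],[0,0,0]],
    [[0,11,-1.5],[0,0,0]],
    [[0,11,-1],[0,0,0]],
    [[0,11,0],[0,0,0]],
    [[0,11,0.5],[0,0,0]],
  ],
)

```text
t: 5.48
tool_pos: [0.4926, 0.2277, 0.4252]
orientation: [-0.11, 3.137, 0.001]
force: [6.3, -1.7, 0.5]
opening: 0.0088
gripper_force: 25.0
```

```bash
python3 - <<'E'
from h import *
s=robot.read_state();g=s['tool_pos']+.167*R.from_rotvec(s['orientation']).as_matrix()[:,2]
G=H+.155*uy;v=g-G;print(v@ux,v@uy,v[2],np.hypot(v@uy,v[2]),np.arctan2(v[2],-(v@uy)),s['force'],s['wrist_torque'],s['t'])
E
```

```text
0.0007691739919074276 0.014148506620971769 0.1601926519878418 0.16081624914946088 1.6588895574038216 [ 6.27058597 -1.65404647  0.45619822] [-0.36546418 -0.98205317  0.01068371] 5.4833
```

Call:
apply_moves(
  series=[
    [[0,11,1.5],[0,0,0]],
    [[0,11,2],[0,0,0]],
    [[0,10,2.5],[0,0,0]],
    [[0,9,3],[0,0,0]],
    [[0,6,2.5],[0,0,0]],
    [[0,4,2],[0,0,0]],
    [[0,2,1],[0,0,0]],
    [[0,0,0],[0,0,0]],
  ],
)

```text
t: 6.15
tool_pos: [0.4887, 0.2808, 0.4098]
orientation: [-0.111, 3.139, 0.002]
force: [5.6, 1.3, 1.3]
opening: 0.0091
gripper_force: 25.0
```

```bash
python3 - <<'E'
from h import *
s=robot.read_state();g=s['tool_pos']+.167*R.from_rotvec(s['orientation']).as_matrix()[:,2]
G=H+.155*uy;v=g-G;print(v@ux,v@uy,v[2],np.hypot(v@uy,v[2]),np.arctan2(v[2],-(v@uy)),s['force'],s['wrist_torque'],s['t'])
E
```

```text
0.00039236051949737385 0.06751889459555051 0.14480180854010474 0.15976972455346541 2.007109933633204 [5.63055042 1.27264339 1.32352269] [ 0.12131784 -0.99663012 -0.04896651] 6.15
```

Call:
apply_moves(
  series=[
    [[0,0,0],[0,0,0]],
    [[0,0,0],[0,0,0]],
    [[0,0,0],[0,0,0]],
    [[0,0,-5],[0,0,0]],
    [[0,0,-15],[0,0,0]],
    [[0,0,-20],[0,0,0]],
    [[0,0,-20],[0,0,0]],
    [[0,-15,-5],[0,0,0]],
    [[0,-25,0],[0,0,0]],
    [[0,-25,0],[0,0,0]],
    [[0,-30,0],[0,0,0]],
    [[0,-25,0],[0,0,0]],
  ],
  claw=0.6,
)

```text
t: 7.15
tool_pos: [0.4967, 0.1587, 0.4752]
orientation: [0.111, -3.139, 0.0]
force: [-0.4, -0.4, -0.1]
opening: 0.056
gripper_force: 0.0
```

```bash
python3 - <<'E'
from h import *
import pickle
plan(O+[0,0,.07],ux)
c=robot.calibration("wrist");p,d=robot.read_camera("wrist");np.save("pics/w2.npy",d);pickle.dump(c,open("pics/w2.pkl","wb"))
q,dd=robot.read_camera("top");cv2.imwrite("pics/top2.png",q);np.save("pics/top2.npy",dd)
a=cv2.resize(q[110:290,170:340],(425,450),interpolation=cv2.INTER_CUBIC)
b=cv2.resize(p,(374,280));b=cv2.copyMakeBorder(b,0,170,0,0,0)
cv2.imwrite("pics/m2.png",np.hstack([a,b]));cv2.imwrite("pics/w2.png",p)
E
```

```text
t 7.15 turnz -1.57 tilt [ 0.0002 -0.0002  0.    ] shift [ 12.9  -0.4 238.2] q6 -1.43  axes x,y in world [ 0.07  -0.998  0.   ] [-0.998 -0.07   0.   ]
```

View pics/m2.png

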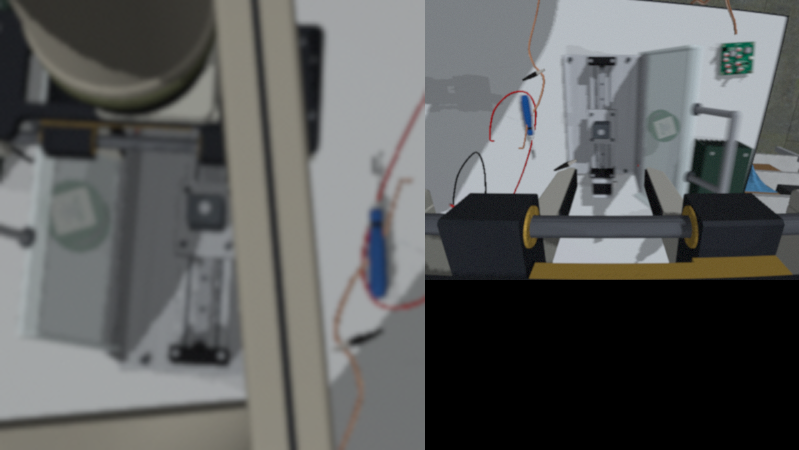

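The guard is open, leaning past the wall. The block is at about (206,208) in the top crop and about (262,195) in the wrist view.

```bash
python3 - <<'E'
from h import *
import pickle
np.set_printoptions(precision=4,suppress=True)
def pts(n,d,c):
    v,u=np.nonzero(d>0);K=np.array([[c['fx'],0,c['cx']],[0,c['fy'],c['cy']],[0,0,1]])
    r=cv2.undistortPoints(np.c_[u,v].astype(float).reshape(-1,1,2),K,c['D']).reshape(-1,2)
    P=np.c_[r,np.ones(len(r))]*d[v,u][:,None];E=c['extrinsics'];return (P-E[:3,3])@E[:3,:3]
for n in("w2","top2"):
    d=np.load(f"pics/{n}.npy");c=pickle.load(open("pics/w2.pkl","rb")) if n=="w2" else robot.calibration("top")
    P=pts(n,d,c)-O;X,Y,Z=P@ux,P@uy,P[:,2]
    m=(abs(X)<.11)&(abs(Y)<.04)&(Z>.074)&(Z<.09)
    print(n,m.sum(),[np.percentile(a[m],[2,50,98]) for a in(X,Y,Z)])
    print(ray("wrist",[(262,195)],.082,c)-O if n=="w2" else ray("top",[(170+206/2.5,110+208/2.5)],.082)-O)
    m=(abs(Y)<.03)&(Z>.036)&(Z<.052)&(abs(X)<.16)
    print(np.histogram(X[m],bins=np.arange(-.16,.17,.01))[0])
E
```

```text
w2 586 [array([-0.003 ,  0.0083,  0.0212]), array([-0.0159, -0.0006,  0.0146]), array([0.0768, 0.0823, 0.0845])]
[[ 0.007  -0.0048  0.082 ]]
[  0   0   0   0 330 269   5   0   0   0   0   0   0 174 344 303 130 121
 118 259 115   0   0   0   0  19 265 273 193 207 189 178]
top2 183 [array([-0.0013,  0.0099,  0.0237]), array([-0.0153, -0.0006,  0.015 ]), array([0.076 , 0.0818, 0.0854])]
[[ 0.01   -0.0025  0.082 ]]
[  0   0   0   0 102  63   0   0   0   0   0   0   0  36 105 105  35  24
  23  60  44   0   0   0   0   0   0   0   0   0   0   0]
```

Call:
apply_moves(
  series=[
    [[0,-12,0],[0,0,0.12]],
    [[0,0,5],[0,0,0.12]],
    [[0,0,5],[0,0,0.12]],
    [[0,0,5],[0,0,0.12]],
    [[0,0,5],[0,0,0.12]],
    [[0,0,6],[0,0,0.12]],
    [[0,0,6],[0,0,0.12]],
    [[0,0,6],[0,0,0.12]],
    [[0,0,6],[0,0,0.12]],
    [[0,0,6],[0,0,0.12]],
    [[0,0,6],[0,0,0.12]],
    [[0,0,6],[0,0,0.12]],
  ],
)

```text
t: 8.25
tool_pos: [0.4977, 0.1489, 0.4127]
orientation: [-1.994, -2.427, -0.0]
force: [0.1, 0.2, 0.1]
opening: 0.056
gripper_force: 0.0
```

Call:
apply_moves(
  series=[
    [[0,0,10],[0,0,0.12]],
    [[0,0,15],[0,0,0.01]],
    [[0,0,15],[0,0,0]],
    [[0,0,10],[0,0,0]],
    [[0,0,0],[0,0,0]],
    [[0,0,0],[0,0,0]],
  ],
)

```text
t: 8.75
tool_pos: [0.4976, 0.1484, 0.3626]
orientation: [-2.14, -2.299, 0.002]
force: [0.3, -0.1, 1.5]
opening: 0.0561
gripper_force: 0.0
```

```bash
python3 - <<'E'
from h import *
plan(O+.0095*ux-.0005*uy+[0,0,.07],ux)
E
```

```text
t 8.75 turnz 0.001 tilt [-0.0014 -0.     -0.    ] shift [ -3.2  10.  125.6] q6 0.12  axes x,y in world [-0.07   0.998  0.   ] [ 0.998  0.07  -0.001]
```

Call:
apply_moves(
  series=[
    [[-1,4,15],[0,0,0]],
    [[-2,6,20],[0,0,0]],
    [[0,0,20],[0,0,0]],
    [[0,0,20],[0,0,0]],
    [[0,0,20],[0,0,0]],
    [[0,0,15],[0,0,0]],
    [[0,0,10],[0,0,0]],
    [[0,0,4],[0,0,0]],
    [[0,0,0],[0,0,0]],
    [[0,0,0],[0,0,0]],
  ],
)

```text
t: 9.58
tool_pos: [0.5086, 0.146, 0.24]
orientation: [2.141, 2.298, 0.002]
force: [0.4, 0.4, 0.2]
opening: 0.0558
gripper_force: 0.0
```

Call:
apply_moves(
  series=[
    [[0,0,0],[0,0,0]],
    [[0,0,0],[0,0,0]],
    [[0,0,0],[0,0,0]],
    [[0,0,0],[0,0,0]],
    [[0,0,0],[0,0,0]],
    [[0,0,0],[0,0,0]],
  ],
  claw=0,
  newtons=20,
)

```text
t: 10.08
tool_pos: [0.5082, 0.1458, 0.2392]
orientation: [2.141, 2.298, 0.001]
force: [0.9, -0.6, 2.1]
opening: 0.026
gripper_force: 20.0
```

```bash
python3 - <<'E'
from h import *
plan(O+[0,0,.07],ux);s=robot.read_state();print(s['force'],s['opening'],s['wrist_torque'])
E
```

```text
t 10.08 turnz 0.001 tilt [ 0.0007 -0.0001 -0.    ] shift [  0.7 -10.4   2.2] q6 0.11  axes x,y in world [-0.07   0.998  0.   ] [0.998 0.07  0.001]
[ 0.94253118 -0.64516491  2.13774781] 0.026015673367873453 [-0.05509083  0.09947255 -0.06375829]
```

Call:
apply_moves(
  series=[
    [[0,1,0],[0,0,0]],
    [[0,2,0],[0,0,0]],
    [[0,2,0],[0,0,0]],
    [[0,2,0],[0,0,0]],
    [[0,2,0],[0,0,0]],
    [[0,2,0],[0,0,0]],
    [[0,2,0],[0,0,0]],
    [[0,2,0],[0,0,0]],
    [[0,2,0],[0,0,0]],
    [[0,2,0],[0,0,0]],
    [[0,2,0],[0,0,0]],
    [[0,2,0],[0,0,0]],
  ],
)

```text
t: 11.08
tool_pos: [0.5311, 0.1474, 0.2392]
orientation: [-2.141, -2.299, 0.0]
force: [-3.3, -0.9, 5.3]
opening: 0.0262
gripper_force: 20.0
```

Call:
apply_moves(
  series=[
    [[0,2,0],[0,0,0]],
    [[0,2,0],[0,0,0]],
    [[0,2,0],[0,0,0]],
    [[0,2,0],[0,0,0]],
    [[0,2,0],[0,0,0]],
    [[0,2,0],[0,0,0]],
    [[0,2,0],[0,0,0]],
    [[0,2,0],[0,0,0]],
    [[0,2,0],[0,0,0]],
    [[0,2,0],[0,0,0]],
    [[0,2,0],[0,0,0]],
    [[0,2,0],[0,0,0]],
  ],
)

```text
t: 12.08
tool_pos: [0.555, 0.149, 0.2392]
orientation: [2.141, 2.299, -0.001]
force: [-3.8, -0.5, 5.1]
opening: 0.0261
gripper_force: 20.0
```

```bash
python3 - <<'E'
from h import *
plan(O+[0,0,.07],ux);s=robot.read_state();print(s['force'],s['opening'],s['wrist_torque'])
E
```

```text
t 12.08 turnz 0.001 tilt [-0.0003  0.0003 -0.    ] shift [  0.9 -57.1   2.2] q6 0.1  axes x,y in world [-0.07   0.998 -0.   ] [ 0.998  0.07  -0.   ]
[-3.81384435 -0.54804656  5.109235  ] 0.026059211881362447 [-0.33128986  0.49473588 -0.10991166]
```

Call:
apply_moves(
  series=[
    [[0,1.5,0],[0,0,0]],
    [[0,1.5,0],[0,0,0]],
    [[0,1.5,0],[0,0,0]],
    [[0,1,0],[0,0,0]],
    [[0,1,0],[0,0,0]],
    [[0,1,0],[0,0,0]],
    [[0,1,0],[0,0,0]],
    [[0,0,0],[0,0,0]],
  ],
)

```text
t: 12.75
tool_pos: [0.5634, 0.1495, 0.2392]
orientation: [-2.141, -2.299, 0.001]
force: [-4.7, -1.3, 6.6]
opening: 0.0261
gripper_force: 20.0
```

Call:
apply_moves(
  series=[
    [[0,1,0],[0,0,0]],
    [[0,1,0],[0,0,0]],
    [[0,1,0],[0,0,0]],
    [[0,0,0],[0,0,0]],
  ],
)

```text
t: 13.08
tool_pos: [0.5646, 0.1497, 0.239]
orientation: [-2.138, -2.296, 0.009]
force: [-20.0, -3.9, 18.8]
opening: 0.0262
gripper_force: 20.0
```

It's against the motor-end stop: the force jumped to 20 N. Now I'll run it slowly back.

Call:
apply_moves(
  series=[
    [[0,-1,0],[0,0,0]],
    [[0,-2,0],[0,0,0]],
    [[0,-2,0],[0,0,0]],
    [[0,-2,0],[0,0,0]],
    [[0,-2,0],[0,0,0]],
    [[0,-2,0],[0,0,0]],
    [[0,-2,0],[0,0,0]],
    [[0,-2,0],[0,0,0]],
    [[0,-2,0],[0,0,0]],
    [[0,-2,0],[0,0,0]],
    [[0,-2,0],[0,0,0]],
    [[0,-2,0],[0,0,0]],
  ],
)

```text
t: 14.08
tool_pos: [0.5433, 0.1482, 0.239]
orientation: [2.141, 2.299, 0.0]
force: [3.7, -3.2, 2.0]
opening: 0.0256
gripper_force: 20.0
```

Call:
apply_moves(
  series=[
    [[0,-2,0],[0,0,0]],
    [[0,-2,0],[0,0,0]],
    [[0,-2,0],[0,0,0]],
    [[0,-2,0],[0,0,0]],
    [[0,-2,0],[0,0,0]],
    [[0,-2,0],[0,0,0]],
    [[0,-2,0],[0,0,0]],
    [[0,-2,0],[0,0,0]],
    [[0,-2,0],[0,0,0]],
    [[0,-2,0],[0,0,0]],
    [[0,-2,0],[0,0,0]],
    [[0,-2,0],[0,0,0]],
  ],
)

```text
t: 15.08
tool_pos: [0.5194, 0.1467, 0.239]
orientation: [2.141, 2.299, 0.0]
force: [3.0, -3.2, 5.5]
opening: 0.0258
gripper_force: 20.0
```

Call:
apply_moves(
  series=[
    [[0,-2,0],[0,0,0]],
    [[0,-2,0],[0,0,0]],
    [[0,-2,0],[0,0,0]],
    [[0,-2,0],[0,0,0]],
    [[0,-2,0],[0,0,0]],
    [[0,-2,0],[0,0,0]],
    [[0,-2,0],[0,0,0]],
    [[0,-2,0],[0,0,0]],
    [[0,-2,0],[0,0,0]],
    [[0,-2,0],[0,0,0]],
    [[0,-2,0],[0,0,0]],
    [[0,-2,0],[0,0,0]],
  ],
)

```text
t: 16.08
tool_pos: [0.4954, 0.145, 0.239]
orientation: [2.141, 2.299, 0.001]
force: [3.4, -3.6, 4.6]
opening: 0.0262
gripper_force: 20.0
```

Call:
apply_moves(
  series=[
    [[0,-2,0],[0,0,0]],
    [[0,-2,0],[0,0,0]],
    [[0,-2,0],[0,0,0]],
    [[0,-2,0],[0,0,0]],
    [[0,-2,0],[0,0,0]],
    [[0,-2,0],[0,0,0]],
    [[0,-2,0],[0,0,0]],
    [[0,-2,0],[0,0,0]],
    [[0,-2,0],[0,0,0]],
    [[0,-2,0],[0,0,0]],
    [[0,-2,0],[0,0,0]],
    [[0,-2,0],[0,0,0]],
  ],
)

```text
t: 17.08
tool_pos: [0.4715, 0.1434, 0.239]
orientation: [-2.141, -2.299, -0.001]
force: [3.3, -2.2, 5.3]
opening: 0.0258
gripper_force: 20.0
```

Call:
apply_moves(
  series=[
    [[0,-2,0],[0,0,0]],
    [[0,-2,0],[0,0,0]],
    [[0,-2,0],[0,0,0]],
    [[0,-2,0],[0,0,0]],
    [[0,-2,0],[0,0,0]],
    [[0,-2,0],[0,0,0]],
    [[0,-2,0],[0,0,0]],
    [[0,-2,0],[0,0,0]],
    [[0,-2,0],[0,0,0]],
    [[0,-2,0],[0,0,0]],
    [[0,-2,0],[0,0,0]],
    [[0,-2,0],[0,0,0]],
  ],
)

```text
t: 18.08
tool_pos: [0.4475, 0.1418, 0.239]
orientation: [-2.141, -2.299, -0.001]
force: [3.6, -0.7, 5.2]
opening: 0.0256
gripper_force: 20.0
```

Call:
apply_moves(
  series=[
    [[0,-2,0],[0,0,0]],
    [[0,-2,0],[0,0,0]],
    [[0,-2,0],[0,0,0]],
    [[0,-1.5,0],[0,0,0]],
    [[0,-1,0],[0,0,0]],
    [[0,-1,0],[0,0,0]],
    [[0,-1,0],[0,0,0]],
    [[0,-1,0],[0,0,0]],
    [[0,-1,0],[0,0,0]],
    [[0,-1,0],[0,0,0]],
    [[0,0,0],[0,0,0]],
  ],
)

```text
t: 19.0
tool_pos: [0.434, 0.1409, 0.239]
orientation: [-2.141, -2.299, -0.001]
force: [1.5, -0.4, 5.7]
opening: 0.0259
gripper_force: 20.0
```

Call:
apply_moves(
  series=[
    [[0,-1,0],[0,0,0]],
    [[0,-1,0],[0,0,0]],
    [[0,-1,0],[0,0,0]],
    [[0,0,0],[0,0,0]],
  ],
)

```text
t: 19.33
tool_pos: [0.4324, 0.1407, 0.239]
orientation: [2.139, 2.297, 0.008]
force: [17.5, 1.3, -9.0]
opening: 0.0261
gripper_force: 20.0
```

Call:
apply_moves(
  series=[
    [[0,0,0],[0,0,0]],
    [[0,0,0],[0,0,0]],
    [[0,0,0],[0,0,0]],
    [[0,0,0],[0,0,0]],
    [[0,0,-5],[0,0,0]],
    [[0,0,-15],[0,0,0]],
    [[0,0,-20],[0,0,0]],
    [[0,0,-25],[0,0,0]],
    [[0,0,-30],[0,0,0]],
    [[0,0,-30],[0,0,0]],
    [[0,0,-30],[0,0,0]],
    [[0,0,-20],[0,0,0]],
  ],
  claw=0.5,
)

```text
t: 20.33
tool_pos: [0.4311, 0.1405, 0.4173]
orientation: [2.14, 2.298, 0.004]
force: [1.1, -0.3, 0.9]
opening: 0.0462
gripper_force: 0.0
```

```bash
python3 - <<'E'
from h import *
p,d=robot.read_camera("wrist");q,_=robot.read_camera("top");s,_=robot.read_camera("scene")
a=cv2.resize(s[130:300,180:350],(400,400));b=cv2.resize(p,(400,300));b=cv2.copyMakeBorder(b,0,100,0,0,0)
cv2.imwrite("pics/m3.png",np.hstack([a,b]));print(robot.read_state()['force'])
E
```

```text
[ 0.34811843  0.23674903 -0.38619641]
```

View pics/m3.png

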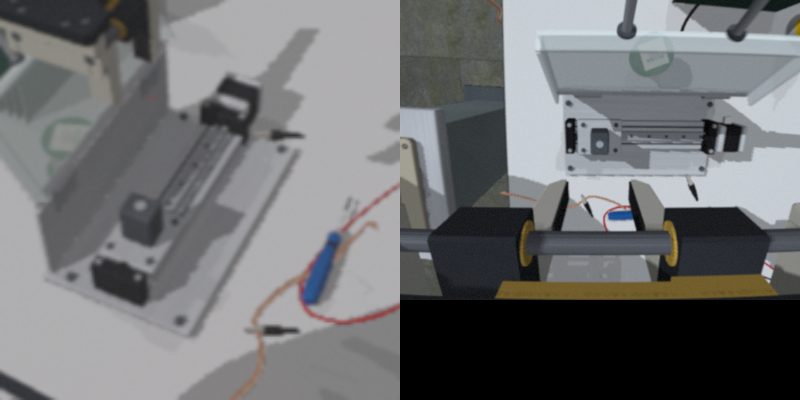

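The carriage is at the plain end with the guard open, and the spool and screwdriver haven't moved. One depth check of the block's position before handing in.

```bash
python3 - <<'E'
from h import *
c=robot.calibration("wrist");p,d=robot.read_camera("wrist")
v,u=np.nonzero(d>0);K=np.array([[c['fx'],0,c['cx']],[0,c['fy'],c['cy']],[0,0,1]])
r=cv2.undistortPoints(np.c_[u,v].astype(float).reshape(-1,1,2),K,c['D']).reshape(-1,2)
P=(np.c_[r,np.ones(len(r))]*d[v,u][:,None]-c['extrinsics'][:3,3])@c['extrinsics'][:3,:3]-O
X,Y,Z=P@ux,P@uy,P[:,2];m=(abs(X)<.12)&(abs(Y)<.03)&(Z>.076)&(Z<.09)
print(np.percentile(X[m],[2,50,98]))
for lo,hi in((-.13,-.09),(.09,.14)):
    k=(abs(Y)<.02)&(Z>.038)&(Z<.05)&(X>lo)&(X<hi);print(np.percentile(X[k],[2,98]))
k=(abs(Y)<.026)&(abs(Y)>.018)&(Z>.036)&(Z<.047)&(X>-.1)&(X<.05);print(np.percentile(X[k],[1,99]))
E
```

```text
[-0.07789385 -0.06554435 -0.05310773]
[-0.11807373 -0.09030834]
[0.09989007 0.13838943]
[-0.0995691  -0.03214492]
```

Block centre is at −0.0655 m, which is the plain-end stop.

```bash
python3 -c "
from plant import robot
print(robot.close_job())"
```

```text
the job is handed in; nothing more can be done
None
```

The guard is swung over and stays open by itself; I ran the carriage slowly to the motor-end stop and back to the plain-end stop, where it rests. Neither run showed a sticky spot in the force readings (about 3–5 N along the rail), the spool and screwdriver look unmoved, and I handed the job in at about 20 s.

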